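# Centre-punch a synth case bracket and bring it out through the guard

## Task

The aluminium L-bracket is lying loose in the green punch stand: slide it home against the end stop and the side fence so that the marked cross lies under the punch, then press the black palm knob straight down until the punch snaps, and let the knob spring back up. Then draw the bracket out through the window of the guard, turning it so that its short foot follows through, and lay it flat in the blue tray without dropping it. Leave the blanks in the grey tray and the other things on the bench where they are.

Things in the scene. Friction and masses are not known exactly. Their poses are not given: they have to be found in the camera images.
- press: Green impact punch stand, fixed. Origin on the bench under the punch axis; -x points out of its front, z up. In mm here: bed (dark plate) top z 30, x -105 (front edge) to 50, y -104 to 45; nose of the head 52 wide round the punch axis, z 105 to 175; column at x 95; nothing above 228. With the bracket home, its axes are parallel to the stand's, inner corner at (-14, -44), cross at (0, 0).
- window (a point): Foot of the feed window in the guard, mid-width, on the bed. Stand's axes and mm: clear front sheet x -64 to -60, y -104 to 40, with yellow edges, top z 77; side sheets y -102 and 38 back to x 10; open above and behind. Window y -90 to -26 (64 wide), z 30 to 52, so the bracket's 90 mm foot cannot come straight out.
- end_stop (a point): Steel end stop at the back of the bed: middle of its front face (x 14, y -75 to 20 mm in the stand's axes), at bed height; it stands 12 mm above the bed. The far edge of the bracket's foot goes flat against it.
- side_fence (a point): Short steel side fence on the bed: middle of its face, which looks to the stand's +y (y -72, x -16 to 14 mm), at bed height; it stands 12 mm above the bed. The outer edge of the bracket's leg goes against it, near the corner.
- ram (a joint): How far the knob and ram are pressed down, m: 0 up, 0.030 bottom. A light return spring needs about 1 N at the top and 2 N at 20 mm, and lifts it again by itself.
- point (a joint): Travel of the spring-loaded point up into the ram, m: 0 out (rest), limit 0.010. It goes in only when it stands on work: the push needed on the knob rises to about 11 N at 0.003, then the spring snaps through and it falls to 5 N or less. Past 0.008 it has struck. Over the bracket: touches after 10 mm of knob travel, snaps from 13 mm, has struck by 19 mm, hard stop at 20 mm. Resets itself on release.
- knob_top (a point): Centre of the top of the black mushroom palm knob (52 mm in diameter, nearly flat on top over the middle 18 mm) on the punch axis, 228 mm above the bench when up. It goes straight down.
- punch_tip (a point): Tip of the punch point, 45 mm above the bench when up (10 mm above the bracket's top face).
- bracket_mark (a point): White scribed cross on the blue dye patch on the bracket's foot, top face. Axes: the bracket's. Aluminium L 5 mm thick, 90 g. From its inner corner, mm: leg x -152 to 28, y -28 to 0; foot x 0 to 28, y -28 to 62; the cross is at (14, 44). Starts flat on the bed, foot inside the guard, leg out through the window, 16 to 32 mm short of the end stop, 3 to 11 mm off the fence, up to 4 degrees skew.
- bracket_grip (a point): Point on the leg's outer end, which overhangs the front of the bed by 60 to 95 mm: 22 mm from its end, half-way across its 28 mm and half-way up; (-130, -14) mm from the inner corner. Grasp it here across the leg. Same axes. Way out: draw 32 mm along the stand's -x, turn 90 degrees clockwise (from above) as the inner corner goes from x -46 to -70 near y -40, then pull the foot out along -x.
- bracket_mid (a point): Middle of the bracket's outline (the 180 x 90 mm rectangle round it), half-way up: (-62, 17) mm in the inner-corner frame; empty air inside the L. Same axes.
- tray_blue: Shallow blue plastic tray for finished parts, empty, 260 x 170 mm outside, rim 16 mm high, floor 4 mm thick, walls 4 mm. Origin: centre of its underside; x along its long side. Heavy, stays put.
- tray_grey: Same tray in grey, holding two unpunched blanks; it may change places with the blue one.
- blank_a_mid (a point): Middle of the outline of one blank, a bracket just like the other, lying in the grey tray. Leave alone.
- blank_b_mid (a point): Middle of the outline of the other blank in the grey tray. Leave alone.
- connector: Round metal panel connector, 46 x 31 mm, loose on the bench. Leave alone.
- driver: Screwdriver lying on the bench beyond the punch stand. Leave alone.
- fader: Slide potentiometer with a black cap, 88 mm long, loose on the bench beyond the trays. Leave alone.

How it is judged:
On the way, in this order (a step that is already met when the one before it is completed fails the run):
1. the bracket is home: its cross lies within 3 mm of the punch axis, flat on the bed (horizontal distance between bracket_mark and punch_tip below 0.003 m and angle between bracket_mark's own z axis and vertical below 0.05 rad and linear speed of bracket below 0.02 m/s), for 0.2 s.
2. the punch snaps on the cross: the point is driven more than 8 mm into the ram, with the cross within 3 mm of the tip (value of joint point above 0.008 m and horizontal distance between bracket_mark and punch_tip below 0.003 m), for 0.02 s.
3. the knob is back up (value of joint ram below 0.002 m), for 0.1 s.
4. the whole bracket is out in front of the guard (x of each of bracket_mark, bracket_mid in the frame of press below -0.085 m and value of joint ram below 0.002 m), for 0.1 s.
At the end, for the whole second after the job is handed in: The bracket lies at rest and flat (within 2 degrees) on the floor of the blue tray, the middle of its outline within 45 mm of the tray's centre both ways, and the punch knob is up (x of bracket_mid in the frame of tray_blue between -0.045 and 0.045 m and y of bracket_mid in the frame of tray_blue between -0.045 and 0.045 m and z of bracket_mid in the frame of tray_blue below 0.009 m and angle between bracket_mid's own z axis and vertical below 0.03 rad and linear speed of bracket below 0.02 m/s and value of joint ram below 0.002 m); the robot touches nothing.
It fails at once if the bracket is dropped: it falls untouched faster than 0.7 m/s (linear speed of bracket above 0.7 m/s and not (contact force between the fingers and bracket above 0.05 N)).
It fails at once if a blank in the grey tray is moved more than 20 mm (distance of any of blank_a_mid, blank_b_mid from where it was at the start of the episode above 0.02 m).
It fails at once if the connector, fader or screwdriver is moved more than 25 mm (distance of any of connector, driver, fader from where it was at the start of the episode above 0.025 m).
It also fails if it takes over 67 s, if anything falls off the work surface, if the arm or the gripper's body presses on something with over 40 N, if the wrist force passes 120 N, or if a joint passes its speed limit or range.

## Robot

A 6-joint arm with a two-finger parallel gripper is mounted at the origin on the work surface. World frame = base frame: x ahead of the robot, y to its left, z up, the work surface at z = 0. Lengths are in m, angles in rad, forces in N, time in s.
With the tool pointing down it reaches from about 0.325 to 0.9 m from the base axis. Payload 6.1 kg.
Tool frame: the origin (TCP) lies on the centre line of the jaws, within the pads' length; the fingertips stand 11 mm ahead of it and the grasp point (between the pads) lies 8 mm behind it (manip.tips_ahead is the z of the fingertips in the tool frame, in m); z points along the fingers, y is the line along which they close (so a half turn about z gives the same grasp; the last joint's range is limited). The gripper opens to 87 mm and grips with 3 to 60 N. Pads are 19 mm wide; open, the fingers measure 117 mm over their backs; the gripper's body (75 mm by 190 mm) begins 51 mm behind the grasp point.
Start: joints at [1.064, 0.22, 1.526, -0, 1.395, -0.126], TCP at [0.232, 0.58, 0.234] pointing down, gripper open.
Joint ranges: [-2.98, 2.98], [-0.91, 2.08], [0.09, 2.57], [-1.24, 4.39], [0.2, 2.65], [-2.68, 2.68]. Speed limits (rad/s): [2.57, 2.57, 3.01, 3.14, 3.14, 3.14].

## Interface

Orientations are given as a unit quaternion [x, y, z, w].
In Python, from rig import sensors, viewer, ticket, recognise, silhouettes, place_of, manip gives the robot as it stands.
- The arm moves only by the tool send_rows, never from a script. Its argument "moves" is a list of rows, each a list of 3 entries, a list of its own where there are three numbers: the turn, a rotation vector about the tool's x, y, z in degrees, then the shift along the tool's x, y, z in m, then the opening, from -1 (shut) to 1 (fully open), so that 0 is half open. In form: [[[wx, wy, wz], [tx, ty, tz], fingers], ...]. A call has 1 to 10 rows; each row is the pose to reach, as a shift and turn from the pose commanded when the call began, along the tool's axes at that moment; what a row does not reach only later rows make up. A row lasts 1/8 s, in which the tool goes at most 62.5 mm and 10.7 degrees, less where a joint would pass 70% of its speed; a pose out of reach is approached as far as the arm can. A call with a gripper value outside its range is refused whole. The fingers move at their own pace and stop on an object; "force" is the grip in N (left out, the last holds). Time passes only in rows, so rows that repeat a pose let the fingers close. It gives the time, the measured TCP pose, the force, the opening and the grip force at its end, in the units of the state.
- sensors.read_state(): the state, without advancing time (a new reading comes with each control period).
- viewer.camera(name): name is "scene" or "top" or "wrist"; returns the picture (400x640x3 uint8, red, green, blue); there is no depth.
- viewer.camera_model(name): a dict with "K" (3x3 intrinsics, pixels), "R" (3x3) and "t" (3): a world point X has camera coordinates R X + t. Camera axes: x right, y down, z forward; pixel columns grow to the right and rows downward; lengths in m; the calibration is good to about 2 mm. A picture is of the moment at which its call begins: read the wrist's pose just before it. camera_model takes no time and is no camera call; for the wrist camera it gives the pose at the moment of the call.
- ticket.job_done(): hands the job in; it is judged then, once.
Trained networks look in the newest picture that a camera, given by its name, has taken for a name from the list of things; names that differ only in an ending like _2 or _b are one class to them, and where a whole thing is asked for, a point or a joint stands for the part that bears it (a point fixed in the world has none). Each returns a list of dicts, best first, with "conf" (0 to 1); they miss things now and then, are a little off and sometimes report something else, mostly with a low value. They report only what shows in the picture. A call takes as long as a camera call.
- recognise(name, camera): "at" ([column, row] in pixels, amid what is visible of it).
- silhouettes(name, camera): "mask" (400x640 bool, what is visible of it) and "at" ([column, row] in pixels, amid what is visible of it).
- place_of(name, camera): "at" ([column, row] in pixels: a listed point, or the origin of a listed thing).
The state is a dict: "clock": time; "qpos": joint angles; "qd": joint speeds; "joint_torque": joint torques, N m; "tool_pos": TCP position; "orientation": TCP orientation; "contact_force": force on the tool from outside, world axes, zero at the start; "ft_torque": the same for the moment, N m; "opening": opening from 0.0 (shut) to 1.0 (fully open); "gripper_force": force on a finger pad.
Only numpy, scipy, OpenCV 4.12 (cv2) and the standard library are available. Lean on these libraries where they do the work, as an engineer would, in place of code of your own. Each camera call takes 0.05 s, during which the arm holds its last target. There are 200 camera calls.

## Working session

There is one attempt and no reset: what is moved stays moved. The work goes in short steps, Python scripts to look and compute and a tool call to move; the robot and the scene stay as the last step left them, time stands still between calls to the robot, and variables do not carry over. Pictures are saved under pics/ and viewed, at most 11 in all, crops included, and the job is handed in when it is done.

Besides the shell and the picture viewer there is one more tool, called after "Call:" as name(argument=value, ...), one argument or row to a line, values as JSON. send_rows: Moves the arm, as the interface text tells. Its arguments: {"type":"object","properties":{"moves":{"type":"array","items":{"type":"array"}},"force":{"type":"number"}},"required":["moves"]}

```bash
ls; mkdir -p pics
cat > h.py <<'E'
import numpy as np, cv2
from scipy.spatial.transform import Rotation as R
from rig import sensors, viewer, ticket, recognise, silhouettes, place_of, manip
def ray(cam,px,z):
    m=viewer.camera_model(cam);K,Rm,t=map(np.array,(m["K"],m["R"],m["t"]))
    d=Rm.T@np.linalg.solve(K,[px[0],px[1],1]);c=-Rm.T@t
    return c+d*(z-c[2])/d[2]
def proj(cam,X):
    m=viewer.camera_model(cam);K,Rm,t=map(np.array,(m["K"],m["R"],m["t"]))
    p=K@(Rm@np.array(X)+t);return p[:2]/p[2]
def save(cam,n,img=None):
    img=viewer.camera(cam) if img is None else img
    cv2.imwrite(f"pics/{n}.png",img[:,:,::-1]);return img
E
python3 - <<'E'
from h import *
np.set_printoptions(precision=4,suppress=True)
a=save("top","top0");b=save("scene","scene0")
Z=dict(press=0,window=.03,end_stop=.03,side_fence=.03,knob_top=.228,punch_tip=.045,bracket_mark=.035,bracket_grip=.0325,bracket_mid=.0325,tray_blue=0,tray_grey=0,blank_a_mid=.0065,connector=.0,driver=.0,fader=0)
for n,z in Z.items():
    for c in("top","scene"):
        for r in place_of(n,c)[:2]: print(n,c,np.round(r["at"],1),round(r["conf"],2),ray(c,r["at"],z))
print(manip.__dict__ if hasattr(manip,'__dict__') else manip)
for c in("top","scene"):
    m=viewer.camera_model(c);print(c,-np.array(m["R"]).T@m["t"],m["K"][0])
print(sensors.read_state())
E
```

```text
pics
press top [460.4 214.7] 0.57 [ 0.5485 -0.3146  0.    ]
press scene [237.3 138.9] 0.59 [ 0.5473 -0.3261  0.    ]
press scene [389.9 222.1] 0.55 [0.4439 0.1643 0.    ]
window top [443.6 229.6] 0.6 [ 0.5077 -0.2597  0.03  ]
window scene [330. 302.] 0.42 [0.711  0.2045 0.03  ]
end_stop top [475.6 225.3] 0.81 [ 0.5189 -0.3454  0.03  ]
end_stop scene [238.7 126. ] 0.84 [ 0.5264 -0.3375  0.03  ]
side_fence top [466.1 238.2] 0.9 [ 0.4845 -0.3191  0.03  ]
side_fence top [459.5 213.3] 0.25 [ 0.5513 -0.3033  0.03  ]
side_fence scene [255.1 119.5] 0.63 [ 0.4765 -0.3233  0.03  ]
knob_top top [495.7 211.1] 0.89 [ 0.5491 -0.3236  0.228 ]
knob_top scene [217.8  78.3] 0.97 [ 0.556  -0.3311  0.228 ]
knob_top scene [273.5 250.3] 0.16 [0.763  0.0992 0.228 ]
punch_tip scene [242.4 127.4] 0.74 [ 0.5292 -0.3141  0.045 ]
bracket_mark top [460.7 211.3] 0.82 [ 0.5565 -0.3051  0.035 ]
bracket_mark scene [231.4 138.8] 0.93 [ 0.5734 -0.3112  0.035 ]
bracket_grip top [404.6 223.8] 0.75 [ 0.5237 -0.1552  0.0325]
bracket_grip top [341.1 159.9] 0.56 [0.6986 0.0145 0.0325]
bracket_grip scene [284.2 160.9] 0.84 [
[... 981 characters left out ...]
] 0.46 [0.7048 0.2002 0.    ]
fader scene [333.5 300.8] 0.66 [0.6959 0.203  0.    ]
{}
top [0.5133 0.0329 1.1523] [413.5604   0.     324.4995]
scene [0.9192 0.3543 0.89  ] [390.6742   0.     315.5112]
{'clock': 1.6, 'qpos': array([ 1.0639,  0.2204,  1.5265,  0.    ,  1.3947, -0.1261]), 'qd': array([-0.0005, -0.0003, -0.0012, -0.0013, -0.0031,  0.0005]), 'joint_torque': array([  0.0025, -49.4549, -38.7706,   0.0703,   0.0468,   0.0001]), 'tool_pos': array([0.2323, 0.5802, 0.2335]), 'orientation': array([ 0.1892,  0.9819,  0.    , -0.    ]), 'contact_force': array([ 0.4533,  0.5803, -0.1482]), 'ft_torque': array([ 0.0482,  0.0114, -0.0573]), 'gripper_force': 0.0, 'opening': 0.9986149298748922}
```

View pics/top0.png

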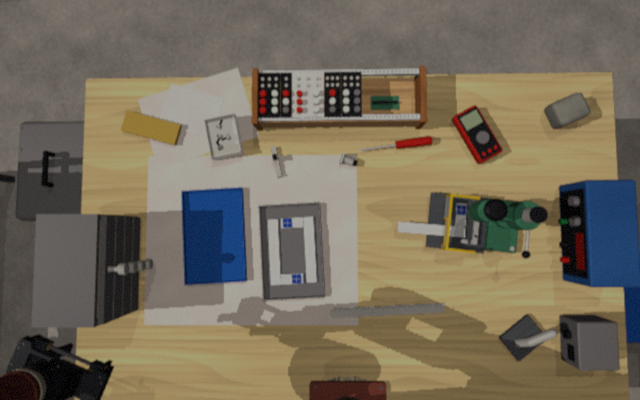

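View pics/scene0.png

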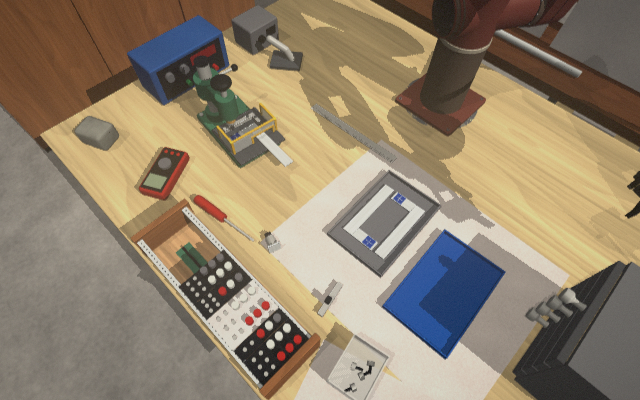

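The top view shows the press at (480,215), with the bracket leg poking out to the left toward (400,228). The blue tray is at (214,236) and the grey tray with blanks at (292,250). The scene view agrees. Next I'll fit the press frame and work out a move to above the grip.

```bash
cat >> h.py <<'E'
def rel(x,y,z,yaw):
    """turn(deg) and shift in the tool frame to reach tool-down pose with tool y at yaw(deg)"""
    s=sensors.read_state();Q=R.from_quat(s["orientation"])
    yy=np.radians(yaw);ty=np.array([np.cos(yy),np.sin(yy),0]);tz=np.array([0,0,-1.]);tx=np.cross(ty,tz)
    T=R.from_matrix(np.c_[tx,ty,tz])
    w=(Q.inv()*T).as_rotvec(degrees=True)
    return np.round(w,2),np.round(Q.inv().apply(np.array([x,y,z])-s["tool_pos"]),4)
def fit(P,W):
    """2D rigid fit W=c+Rot(a)P"""
    P=np.array(P)@[1,1j];W=np.array(W)@[1,1j];a=np.angle(np.sum((W-W.mean())*np.conj(P-P.mean())))
    c=W.mean()-np.exp(1j*a)*P.mean();return c,a,abs(W-c-np.exp(1j*a)*P)
def tf(c,a,p): 
    w=c+np.exp(1j*a)*(p[0]+1j*p[1]);return np.array([w.real,w.imag])
E
python3 - <<'E'
from h import *
P=[(-.062,-.058),(.014,-.0275),(-.001,-.072),(0,0)]
W=[(.5077,-.2597),(.5227,-.3415),(.4805,-.3212),(.5525,-.327)]
c,a,e=fit(P,W);print(c,np.degrees(a),e)
print(rel(.525,-.13,.26,0))
E
```

```text
(0.5529603899021045-0.3303297688059046j) -98.56842088985722 [0.00293479 0.00172924 0.00294719 0.00336145]
(array([ 0.  , -0.  , 68.18]), array([-0.5357, -0.5506, -0.0265]))
```

Call:
send_rows(
  moves=[
    [[0,0,68.2],[-0.536,-0.551,-0.026],1],
    [[0,0,68.2],[-0.536,-0.551,-0.026],1],
    [[0,0,68.2],[-0.536,-0.551,-0.026],1],
    [[0,0,68.2],[-0.536,-0.551,-0.026],1],
    [[0,0,68.2],[-0.536,-0.551,-0.026],1],
    [[0,0,68.2],[-0.536,-0.551,-0.026],1],
    [[0,0,68.2],[-0.536,-0.551,-0.026],1],
    [[0,0,68.2],[-0.536,-0.551,-0.026],1],
    [[0,0,68.2],[-0.536,-0.551,-0.026],1],
    [[0,0,68.2],[-0.536,-0.551,-0.026],1],
  ],
)

```text
clock: 2.85
tool_pos: [0.4708, 0.0006, 0.2552]
orientation: [0.707, 0.707, 0.001, 0.001]
contact_force: [1.3, 1.1, 0.1]
opening: 1.003
gripper_force: 0.0
```

Run:
```python
from h import *
s=sensors.read_state();print(s["clock"],s["tool_pos"],s["orientation"])
print(rel(.525,-.13,.26,0))
```

```text
2.85 [0.47082298 0.00061983 0.25524188] [7.07294135e-01 7.06919007e-01 5.09921442e-04 5.14827323e-04]
(array([ 0.08,  0.  , -0.03]), array([-0.1306,  0.0543, -0.0047]))
```

Call:
send_rows(
  moves=[
    [[0,0,0],[-0.13,0.054,-0.005],0.3],
    [[0,0,0],[-0.13,0.054,-0.005],0.3],
    [[0,0,0],[-0.13,0.054,-0.005],0.3],
    [[0,0,0],[-0.13,0.054,-0.005],0.3],
  ],
)

```text
clock: 3.35
tool_pos: [0.5241, -0.1277, 0.2593]
orientation: [0.708, 0.706, -0.0, -0.001]
contact_force: [-0.1, 0.5, -0.1]
opening: 0.676
gripper_force: 0.0
```

Run:
```python
from h import *
np.set_printoptions(precision=4,suppress=True)
s=sensors.read_state();print(s["clock"],s["tool_pos"],s["opening"])
save("wrist","w1")
for n,z in dict(window=.03,end_stop=.03,side_fence=.03,knob_top=.228,bracket_mark=.035,bracket_grip=.0325,bracket_mid=.0325).items():
    for r in place_of(n,"wrist")[:2]: print(n,np.round(r["at"],1),round(r["conf"],2),ray("wrist",r["at"],z))
m=viewer.camera_model("wrist");print(-np.array(m["R"]).T@m["t"],m["R"],m["K"])
```

```text
3.35 [ 0.5241 -0.1277  0.2593] 0.6760622266582095
end_stop [318.3 319. ] 0.57 [ 0.5278 -0.3355  0.03  ]
side_fence [287.1 303.8] 0.63 [ 0.4849 -0.3109  0.03  ]
knob_top [300.1 266.1] 0.54 [ 0.514  -0.1435  0.228 ]
bracket_grip [305.3 197.4] 0.86 [ 0.5115 -0.1575  0.0325]
bracket_mid [327.1 250. ] 0.89 [ 0.5392 -0.2289  0.0325]
[ 0.5239 -0.0422  0.4122] [[ 1.      0.0016  0.0007]
 [ 0.0014 -0.9541  0.2995]
 [ 0.0011 -0.2995 -0.9541]] [[322.9985   0.     315.7043]
 [  0.     322.9985 200.2642]
 [  0.       0.       1.    ]]
```

View pics/w1.png

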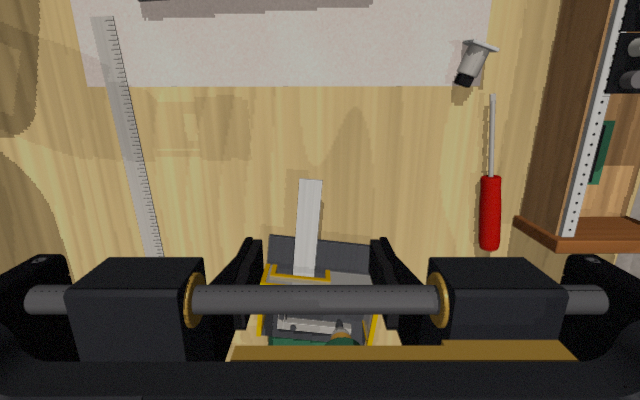

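The wrist view shows the leg from its end at (299–322,180) down to the window at (294–316,275). The bed's front edge runs (270,236)–(371,245).

Run:
```python
from h import *
np.set_printoptions(precision=4,suppress=True)
# leg outline by threshold in saved image
im=cv2.imread("pics/w1.png");g=cv2.cvtColor(im,cv2.COLOR_BGR2HSV)
m=((g[:,:,1]<40)&(g[:,:,2]>110)).astype(np.uint8);m[:172]=0;m[278:]=0;m[:,:285]=0;m[:,330:]=0
k,l,st,_=cv2.connectedComponentsWithStats(m);i=1+np.argmax(st[1:,4]);print(st[i])
L=[];Rr=[]
for r in range(188,268,6):
    xs=np.where(l[r]==i)[0];L.append(ray("wrist",(xs[0],r+.5),.035));Rr.append(ray("wrist",(xs[-1]+1,r+.5),.035))
for E_ in (L,Rr):
    E_=np.array(E_);p=np.polyfit(E_[:,1],E_[:,0],1);print("edge dx/dy deg",np.degrees(np.arctan(p[0])),"x at y=-.16",np.polyval(p,-.16),"x at -.20",np.polyval(p,-.2))
top=st[i][1];print("end",ray("wrist",(310,top),.035))
print("bed front",ray("wrist",(270,236),.03),ray("wrist",(371,245),.03))
```

```text
[ 293  178   29   99 2159]
edge dx/dy deg 4.741532861642791 x at y=-.16 0.5027570284353252 x at -.20 0.49943923666408774
edge dx/dy deg 4.230262025272165 x at y=-.16 0.5305372118645716 x at -.20 0.5275785538436534
end [ 0.5175 -0.1327  0.035 ]
bed front [ 0.4657 -0.2104  0.03  ] [ 0.5962 -0.2229  0.03  ]
```

Call:
send_rows(
  moves=[
    [[0,0,0],[-0.07,0.0,-0.04],0.3],
    [[0,0,0],[-0.07,0.0,-0.04],0.3],
    [[0,0,0],[-0.07,0.0,-0.04],0.3],
  ],
)

```text
clock: 4.12
tool_pos: [0.5244, -0.198, 0.3004]
orientation: [0.708, 0.706, 0.0, 0.001]
contact_force: [-0.1, 1.3, -0.2]
opening: 0.653
gripper_force: 0.0
```

Run:
```python
from h import *
np.set_printoptions(precision=4,suppress=True)
s=sensors.read_state();print(s["clock"],s["tool_pos"],s["opening"])
im=save("wrist","w2")
for n,z in dict(window=.03,end_stop=.03,side_fence=.03,knob_top=.228,punch_tip=.045,bracket_mark=.035,bracket_grip=.0325,bracket_mid=.0325).items():
    for r in place_of(n,"wrist")[:2]: print(n,np.round(r["at"],1),round(r["conf"],2),ray("wrist",r["at"],z))
b=cv2.resize(im[100:320,200:440],(800,733),interpolation=cv2.INTER_CUBIC)[:600];save("","w2c",b)
```

```text
4.125 [ 0.5244 -0.198   0.3004] 0.6526950459217712
window [301.5 205.9] 0.88 [ 0.5041 -0.2521  0.03  ]
end_stop [316. 261.] 0.71 [ 0.524  -0.3359  0.03  ]
side_fence [284.9 244.9] 0.6 [ 0.4796 -0.3104  0.03  ]
knob_top [333.8 242.2] 0.66 [ 0.5375 -0.215   0.228 ]
knob_top [351.  357.6] 0.65 [ 0.5541 -0.3225  0.228 ]
punch_tip [335.1 259.5] 0.43 [ 0.551 -0.326  0.045]
punch_tip [286.5 242. ] 0.25 [ 0.4838 -0.2994  0.045 ]
bracket_mark [339.4 238.1] 0.69 [ 0.5572 -0.2983  0.035 ]
bracket_grip [307.  134.9] 0.78 [ 0.5128 -0.1562  0.0325]
bracket_grip [326.3 187.3] 0.52 [ 0.5383 -0.2256  0.0325]
bracket_mid [327.4 187.3] 0.81 [ 0.5398 -0.2258  0.0325]
bracket_mid [300.6 206.9] 0.71 [ 0.5035 -0.2536  0.0325]
```

View pics/w2c.png

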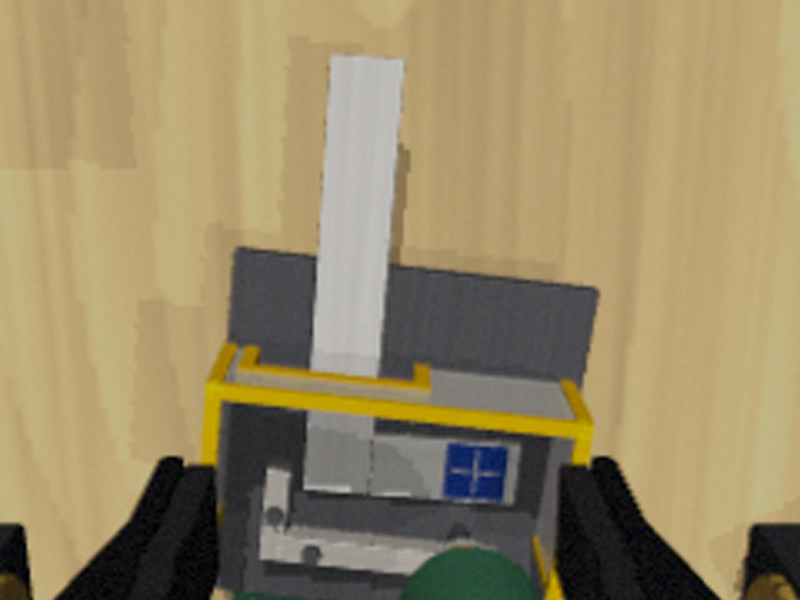

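The crop clearly shows the bed front corners (235,248) and (597,288), the guard's top bar (210,390)–(592,430), the cross (476,471), and the fence and end stop at (278,500) and (330,545).

Run:
```python
from h import *
np.set_printoptions(precision=4,suppress=True)
f=lambda u,v,z: ray("wrist",(200+u/3.3333,100+v/3.3333),z)
A,B=f(235,248,.03),f(597,288,.03)
print("bed",A,B,np.linalg.norm(B-A),np.degrees(np.arctan2(*(B-A)[[1,0]])))
A0,B0=f(235,248,0.0),f(597,288,0.0);print("w at z0",np.linalg.norm(B0-A0))
c,a,e=fit([(-.105,-.104),(-.105,.045)],[A[:2],B[:2]]);print("press",c,np.degrees(a),e)
for n,p,z in [("endstop L",(.014,-.075),.042),("endstop R",(.014,.02),.042),("fenceout",(-.016,-.072),.042),("fencein",(.014,-.072),.042),("barL",(-.062,-.104),.077),("barR",(-.062,.04),.077),("winL",(-.062,-.09),.052),("winR",(-.062,-.026),.052)]:
    w=tf(c,a,p);q=proj("wrist",[*w,z]);print(n,(q-[200,100])*3.3333)
# bracket
cross=f(476,471,.035);e1=(f(331,56,.035)+f(404,61,.035))/2
print("cross",cross,"legend",e1)
cb,ab,eb=fit([(.014,.044),(-.152,-.014)],[cross[:2],e1[:2]]);print("bracket",cb,np.degrees(ab),eb,"grip",tf(cb,ab,(-.13,-.014)))
for n,p in [("outer far corner",(.028,-.028)),("foot end far",(.028,.062)),("foot near",(0,.062)),("end L",(-.152,-.028)),("end R",(-.152,0))]:
    print(n,(proj("wrist",[*tf(cb,ab,p),.035])-[200,100])*3.3333)
print("cross in press",(np.exp(-1j*a)*(cross[0]+1j*cross[1]-c)))
```

```text
bed [ 0.4638 -0.2087  0.03  ] [ 0.6097 -0.2252  0.03  ] 0.14686154981796698 -6.421633189521228
w at z0 0.1573092496398883
press (0.5543129626947174-0.32459577176527554j) -96.42163318952123 [0.0011 0.0011]
endstop L [277.0613 534.6722]
endstop R [499.1457 557.2531]
fenceout [290.2399 470.9184]
fencein [284.122  535.3901]
barL [206.9107 388.6918]
barR [590.4921 429.3552]
winL [252.5698 370.3746]
winR [414.1498 387.6206]
cross [ 0.5623 -0.3038  0.035 ] legend [ 0.5172 -0.1348  0.035 ]
bracket (0.5196446519548312-0.286992945648029j) -94.31022370927397 [0.0005 0.0005] grip [ 0.5155 -0.1563]
outer far corner [304.29  490.238]
foot end far [514.9065 504.8604]
foot near [522.3804 444.4463]
end L [329.9693  54.3546]
end R [404.38    60.2054]
cross in press (-0.02154789977502728+0.00566204942928477j)
```

Run:
```python
from h import *
print(rel(.5155,-.1563,.09,-4.3));print(rel(.5155,-.1563,.040,-4.3))
```

```text
(array([-0.03, -0.02,  4.32]), array([ 0.0404, -0.0085,  0.2094]))
(array([-0.03, -0.02,  4.32]), array([ 0.0403, -0.0085,  0.2594]))
```

Call:
send_rows(
  moves=[
    [[0,0,4.3],[0.04,-0.0085,0.06],0.3],
    [[0,0,4.3],[0.04,-0.0085,0.12],0.3],
    [[0,0,4.3],[0.04,-0.0085,0.17],0.3],
    [[0,0,4.3],[0.04,-0.0085,0.209],0.3],
    [[0,0,4.3],[0.04,-0.0085,0.209],0.3],
  ],
)

```text
clock: 5.2
tool_pos: [0.5128, -0.1558, 0.0872]
orientation: [0.733, 0.68, -0.001, -0.004]
contact_force: [-0.5, 0.2, 0.9]
opening: 0.652
gripper_force: 0.0
```

Run:
```python
from h import *
s=sensors.read_state();print(s["tool_pos"]);print(rel(.5155,-.1563,.040,-4.3))
im=save("wrist","w3")
```

```text
[ 0.51278463 -0.15578827  0.08717274]
(array([-0.42, -0.16, -0.  ]), array([-0.0004,  0.0031,  0.0472]))
```

View pics/w3.png

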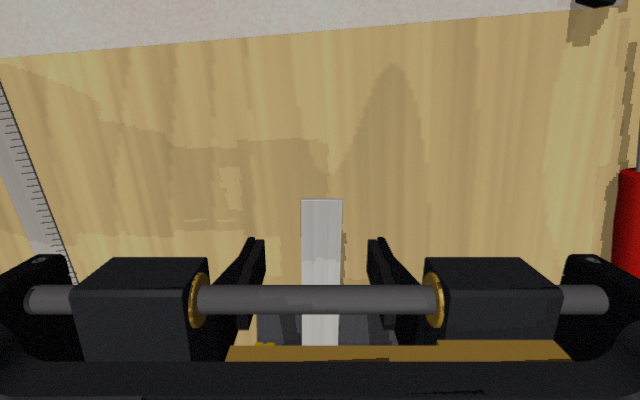

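The leg spans columns 302–342, parallel to the fingers and between them. I'll descend next.

Call:
send_rows(
  moves=[
    [[0,0,0],[0,0.001,0.025],0.3],
    [[0,0,0],[0,0.001,0.05],0.3],
    [[0,0,0],[0,0.001,0.05],0.3],
    [[0,0,0],[0,0.001,0.05],0.3],
  ],
)

```text
clock: 5.75
tool_pos: [0.5184, -0.1582, 0.0431]
orientation: [0.733, 0.68, 0.001, 0.002]
contact_force: [-0.6, 0.4, 0.3]
opening: 0.65
gripper_force: 0.0
```

Run:
```python
from h import *
s=sensors.read_state();print(s["tool_pos"],s["contact_force"]);print(rel(.5155,-.1563,.040,-4.3))
```

```text
[ 0.51839343 -0.15818178  0.04311655] [-0.62714473  0.43677929  0.2544944 ]
(array([ 0.19,  0.07, -0.02]), array([ 0.0017, -0.003 ,  0.0031]))
```

Call:
send_rows(
  moves=[
    [[0,0,0],[0.0,-0.0015,0.002],0.3],
    [[0,0,0],[0.0,-0.0015,0.002],0.3],
    [[0,0,0],[0.0,-0.0015,0.002],0.3],
  ],
)

```text
clock: 6.12
tool_pos: [0.5154, -0.1574, 0.0391]
orientation: [0.733, 0.68, 0.0, 0.0]
contact_force: [0.1, 0.7, -0.7]
opening: 0.652
gripper_force: 0.0
```

Run:
```python
from h import *
s=sensors.read_state();print(s["tool_pos"],s["contact_force"]);print(rel(.5155,-.1563,.040,-4.3))
```

```text
[ 0.51538176 -0.1573989   0.03907701] [ 0.05016404  0.67538491 -0.66448968]
(array([ 0.03,  0.01, -0.02]), array([ 0.0011,  0.    , -0.0009]))
```

Call:
send_rows(
  moves=[
    [[0,0,0],[0,0,-0.001],-1],
    [[0,0,0],[0,0,-0.001],-1],
    [[0,0,0],[0,0,-0.001],-1],
    [[0,0,0],[0,0,-0.001],-1],
    [[0,0,0],[0,0,-0.001],-1],
  ],
  force=25,
)

```text
clock: 6.75
tool_pos: [0.5152, -0.1573, 0.0396]
orientation: [0.733, 0.68, -0.0, -0.0]
contact_force: [-0.1, -0.3, 0.2]
opening: 0.318
gripper_force: 25.0
```

```bash
cat >> h.py <<'E'
PC=0.5543-0.3246j; PA=np.radians(-96.42)
def pw(x,y): return tf(PC,PA,(x,y))
def grip_for(cx,cy,th=0):
    """world grip xy for inner corner at press (cx,cy), bracket turned th deg; and tool yaw"""
    g=complex(cx,cy)+np.exp(1j*np.radians(th))*(-.130-.014j)
    return pw(g.real,g.imag),np.degrees(PA)+90+th
E
python3 - <<'E'
from h import *
s=sensors.read_state();print(s["tool_pos"],s["contact_force"],s["ft_torque"])
(x,y),yaw=grip_for(-.014,-.044);print(x,y,yaw)
print("align dx-4",rel(*pw(*(np.array([-.014-.130-.004,-.044-.014+.002]))),.040,yaw))
print("home",rel(x,y,.040,yaw))
q=R.from_quat(s["orientation"]);print("press -y in tool", q.inv().apply([-np.cos(np.radians(yaw)),-np.sin(np.radians(yaw)),0]))
E
```

```text
[ 0.51517868 -0.15730159  0.03964377] [-0.13519707 -0.30610241  0.17063931] [-0.08848352  0.07473276 -0.00610659]
0.5127651984627307 -0.175017714079308 -6.420000000000002
align dx-4 (array([-0. ,  0. ,  2.1]), array([-0.0139,  0.0011, -0.0004]))
home (array([-0. ,  0. ,  2.1]), array([-0.0178, -0.0011, -0.0004]))
press -y in tool [ 3.67267393e-02 -9.99325345e-01  3.24456527e-05]
```

Call:
send_rows(
  moves=[
    [[0,0,1],[-0.005,0.0005,0],-1],
    [[0,0,2.1],[-0.01,0.001,0],-1],
    [[0,0,2.1],[-0.014,0.001,0],-1],
    [[0,0,2.1],[-0.014,0.001,0],-1],
    [[0,0,2.1],[-0.014,0.001,0],-1],
  ],
)

```text
clock: 7.38
tool_pos: [0.5151, -0.1715, 0.0396]
orientation: [0.746, 0.666, -0.0, -0.0]
contact_force: [0.7, 0.4, 0.1]
opening: 0.313
gripper_force: 25.0
```

Run:
```python
from h import *
s=sensors.read_state();print(s["tool_pos"],s["contact_force"],s["ft_torque"])
(x,y),yaw=grip_for(-.014,-.044);print("home",rel(x,y,.040,yaw))
```

```text
[ 0.51505665 -0.17146608  0.03960349] [0.70949026 0.40353548 0.07997139] [-0.18562999  0.0708183  -0.04310373]
home (array([-0.01,  0.  , -0.01]), array([-0.0038, -0.0019, -0.0004]))
```

Now tool x/-y match press -x/-y. I'll push forward into the end stop, 6 mm in small steps.

Call:
send_rows(
  moves=[
    [[0,0,0],[-0.002,0,0],-1],
    [[0,0,0],[-0.003,0,0],-1],
    [[0,0,0],[-0.004,0,0],-1],
    [[0,0,0],[-0.005,0,0],-1],
    [[0,0,0],[-0.005,0,0],-1],
  ],
)

```text
clock: 8.0
tool_pos: [0.5145, -0.1765, 0.0397]
orientation: [0.746, 0.666, -0.0, 0.0]
contact_force: [0.2, -0.0, -0.7]
opening: 0.316
gripper_force: 25.0
```

Call:
send_rows(
  moves=[
    [[0,0,0],[-0.001,0,0],-1],
    [[0,0,0],[-0.002,0,0],-1],
    [[0,0,0],[-0.002,0,0],-1],
  ],
)

```text
clock: 8.38
tool_pos: [0.5144, -0.1771, 0.0396]
orientation: [0.746, 0.666, 0.001, -0.001]
contact_force: [2.1, 5.4, 1.7]
opening: 0.312
gripper_force: 25.0
```

Call:
send_rows(
  moves=[
    [[0,0,0],[0.001,-0.001,0],-1],
    [[0,0,0],[0.001,-0.002,0],-1],
    [[0,0,0],[0.001,-0.003,0],-1],
    [[0,0,0],[0.001,-0.003,0],-1],
  ],
)

```text
clock: 8.88
tool_pos: [0.512, -0.1767, 0.0399]
orientation: [0.745, 0.667, 0.0, 0.0]
contact_force: [3.4, 4.5, 0.0]
opening: 0.315
gripper_force: 25.2
```

Run:
```python
from h import *
s=sensors.read_state();print(s["tool_pos"],s["contact_force"],s["ft_torque"])
(x,y),yaw=grip_for(-.014,-.044);print("home",rel(x,y,.040,yaw))
```

```text
[ 0.51195865 -0.17672903  0.03986947] [3.41156915 4.51968533 0.04920904] [ 0.71318686 -0.53537752  0.43880758]
home (array([ 0.06, -0.02,  0.03]), array([ 0.0018,  0.0006, -0.0001]))
```

Call:
send_rows(
  moves=[
    [[0,0,0],[-0.001,-0.001,0],-1],
    [[0,0,0],[-0.001,-0.001,0],-1],
    [[0,0,0],[-0.0002,0,0],-1],
    [[0,0,0],[0,0,0],-1],
    [[0,0,0],[0,0,0],0.1],
    [[0,0,0],[0,0,0],0.1],
    [[0,0,0],[0,0,0],0.1],
    [[0,0,0],[0,0,-0.05],0.1],
  ],
)

```text
clock: 9.88
tool_pos: [0.5078, -0.1755, 0.0859]
orientation: [0.746, 0.666, -0.002, -0.004]
contact_force: [1.1, -0.2, 0.9]
opening: 0.542
gripper_force: 0.0
```

Call:
send_rows(
  moves=[
    [[0,0,0],[0,0,-0.06],0.1],
    [[0,0,0],[0,0,-0.12],0.1],
    [[0,0,0],[-0.01,0.01,-0.18],0.1],
    [[0,0,0],[-0.02,0.01,-0.22],0.1],
    [[0,0,0],[-0.02,0.01,-0.22],0.1],
    [[0,0,0],[-0.02,0.01,-0.22],0.1],
  ],
)

```text
clock: 10.62
tool_pos: [0.5187, -0.1979, 0.3088]
orientation: [0.746, 0.666, -0.0, -0.001]
contact_force: [0.9, 0.5, -0.7]
opening: 0.552
gripper_force: 0.0
```

Run:
```python
from h import *
np.set_printoptions(precision=4,suppress=True)
s=sensors.read_state();print(s["clock"],s["tool_pos"],s["opening"])
im=save("wrist","w4")
b=cv2.resize(im[100:320,200:440],(800,733),interpolation=cv2.INTER_CUBIC)[:600];save("","w4c",b)
for n,z in dict(knob_top=.228,bracket_mark=.035,punch_tip=.045).items():
  for c in ("wrist","top","scene"):
    if n=="knob_top" and c!="wrist": viewer.camera(c)
    for r in place_of(n,c)[:1]: print(n,c,np.round(r["at"],1),round(r["conf"],2),ray(c,r["at"],z))
for n,p,z in [("cross home",(0,0),.035),("bedL",(-.105,-.104),.03),("bedR",(-.105,.045),.03),("stopR",(.014,.02),.042)]:
    print(n,(proj("wrist",[*pw(*p),z])-[200,100])*3.3333)
```

```text
10.625 [ 0.5187 -0.1979  0.3088] 0.5516894218011285
knob_top wrist [371.2 348.7] 0.98 [ 0.5525 -0.3272  0.228 ]
knob_top scene [218.1  77.5] 0.85 [ 0.5538 -0.3328  0.228 ]
bracket_mark wrist [334.5 202. ] 0.71 [ 0.5385 -0.2522  0.035 ]
bracket_mark top [393.7 141.3] 0.34 [ 0.7481 -0.129   0.035 ]
bracket_mark scene [231.3 134.6] 0.82 [ 0.564  -0.3234  0.035 ]
punch_tip wrist [347.5 254.9] 0.53 [ 0.5498 -0.3305  0.045 ]
punch_tip scene [329.1 299.1] 0.2 [0.7113 0.2012 0.045 ]
cross home [498.3369 492.1021]
bedL [252.1626 254.0453]
bedR [614.7691 254.2255]
stopR [545.0697 528.6217]
```

View pics/w4c.png

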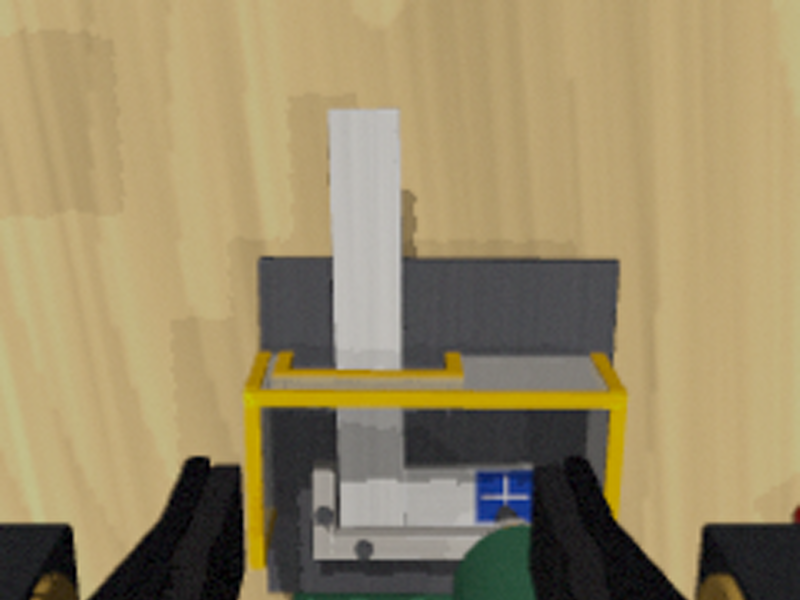

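The cross at (505,497) is about 1 mm from its predicted home spot, given the bed corners at (260,256)/(619,260). The foot's edge lies on the end stop. Next is the knob.

Run:
```python
from h import *
print(rel(.5538,-.3268,.260,-6.4))
```

```text
(array([-0.  , -0.  , -0.02]), array([-0.1242,  0.0488,  0.0496]))
```

Call:
send_rows(
  moves=[
    [[0,0,0],[-0.06,0.024,0],-1],
    [[0,0,0],[-0.124,0.049,0],-1],
    [[0,0,0],[-0.124,0.049,0.02],-1],
    [[0,0,0],[-0.124,0.049,0.04],-1],
    [[0,0,0],[-0.124,0.049,0.05],-1],
    [[0,0,0],[-0.124,0.049,0.05],-1],
    [[0,0,0],[-0.124,0.049,0.05],-1],
  ],
)

```text
clock: 12.1
tool_pos: [0.5544, -0.326, 0.2608]
orientation: [0.745, 0.667, 0.0, 0.001]
contact_force: [0.2, 0.2, -1.1]
opening: 0.01
gripper_force: 0.0
```

Run:
```python
from h import *
s=sensors.read_state();print(s["clock"],s["tool_pos"],s["opening"],s["contact_force"])
print(rel(.5538,-.3268,.244,-6.4))
```

```text
12.1 [ 0.55444711 -0.32601461  0.26083621] 0.009551189868311152 [ 0.19744964  0.19206811 -1.09435417]
(array([0.08, 0.05, 0.04]), array([-0.0008, -0.0006,  0.0168]))
```

Call:
send_rows(
  moves=[
    [[0,0,0],[-0.0005,-0.0005,0.01],-1],
    [[0,0,0],[-0.0005,-0.0005,0.02],-1],
    [[0,0,0],[-0.0005,-0.0005,0.025],-1],
    [[0,0,0],[-0.0005,-0.0005,0.03],-1],
    [[0,0,0],[-0.0005,-0.0005,0.03],-1],
  ],
)

```text
clock: 12.72
tool_pos: [0.5534, -0.3271, 0.2297]
orientation: [0.746, 0.666, -0.0, -0.0]
contact_force: [-0.3, 1.0, 0.2]
opening: 0.007
gripper_force: 0.6
```

Call:
send_rows(
  moves=[
    [[0,0,0],[0,0,0.003],-1],
    [[0,0,0],[0,0,0.006],-1],
    [[0,0,0],[0,0,0.008],-1],
    [[0,0,0],[0,0,0.01],-1],
    [[0,0,0],[0,0,0.0115],-1],
    [[0,0,0],[0,0,0.0115],-1],
  ],
)

```text
clock: 13.48
tool_pos: [0.5536, -0.3272, 0.2193]
orientation: [0.746, 0.666, 0.0, 0.0]
contact_force: [-2.3, 2.1, 5.6]
opening: 0.008
gripper_force: 2.9
```

Call:
send_rows(
  moves=[
    [[0,0,0],[0,0,0.001],-1],
    [[0,0,0],[0,0,0.002],-1],
    [[0,0,0],[0,0,0.003],-1],
  ],
)

```text
clock: 13.85
tool_pos: [0.5537, -0.3273, 0.2187]
orientation: [0.746, 0.666, 0.0, 0.001]
contact_force: [-7.9, 4.8, 18.7]
opening: 0.01
gripper_force: 9.3
```

The hard stop is reached at 18.7 N, so the punch has struck. Retracting straight up.

Call:
send_rows(
  moves=[
    [[0,0,0],[0,0,-0.02],-1],
    [[0,0,0],[0,0,-0.05],-1],
    [[0,0,0],[0,0,-0.08],-1],
    [[0,0,0],[0,0,-0.08],-1],
    [[0,0,0],[0.06,-0.02,-0.08],0.1],
    [[0,0,0],[0.12,-0.045,-0.08],0.1],
    [[0,0,0],[0.12,-0.045,-0.08],0.1],
    [[0,0,0],[0.12,-0.045,-0.08],0.1],
  ],
)

```text
clock: 14.85
tool_pos: [0.5222, -0.2029, 0.2946]
orientation: [0.745, 0.667, -0.0, 0.0]
contact_force: [-0.6, -0.1, -0.7]
opening: 0.378
gripper_force: 0.0
```

Run:
```python
from h import *
np.set_printoptions(precision=4,suppress=True)
s=sensors.read_state();print(s["clock"],s["tool_pos"],s["opening"],s["contact_force"])
im=save("wrist","w5")
for n,z in dict(bracket_mark=.035,bracket_grip=.0325,knob_top=.228).items():
    for r in place_of(n,"wrist")[:1]: print(n,np.round(r["at"],1),round(r["conf"],2),ray("wrist",r["at"],z))
b=cv2.resize(im[100:320,200:440],(800,733),interpolation=cv2.INTER_CUBIC)[:600];save("","w5c",b)
print((proj("wrist",[.512,-.1767,.0325])-[200,100])*3.333)
print(rel(.512,-.1767,.08,-6.4),rel(.512,-.1767,.04,-6.4))
```

```text
14.85 [ 0.5222 -0.2029  0.2946] 0.37790650139659243 [-0.5988 -0.1405 -0.655 ]
bracket_mark [349.8 247. ] 0.71 [ 0.5569 -0.3225  0.035 ]
bracket_grip [306.4 147.8] 0.66 [ 0.5131 -0.1786  0.0325]
knob_top [371.2 357.9] 0.84 [ 0.5546 -0.332   0.228 ]
[351.2647 154.8644]
(array([-0.02,  0.01, -0.1 ]), array([ 0.0261, -0.0133,  0.2148])) (array([-0.02,  0.01, -0.1 ]), array([ 0.0261, -0.0133,  0.2548]))
```

View pics/w5c.png

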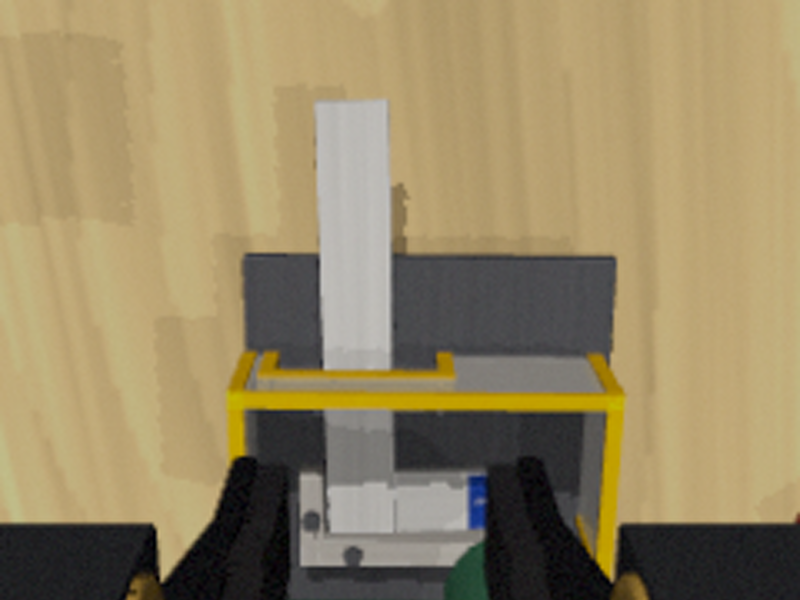

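The bracket is still home, with its leg end at (317–387,100). Descending to regrasp.

Call:
send_rows(
  moves=[
    [[0,0,0],[0.026,-0.0133,0.06],0.1],
    [[0,0,0],[0.026,-0.0133,0.12],0.1],
    [[0,0,0],[0.026,-0.0133,0.17],0.1],
    [[0,0,0],[0.026,-0.0133,0.215],0.1],
    [[0,0,0],[0.026,-0.0133,0.215],0.1],
    [[0,0,0],[0.026,-0.0133,0.215],0.1],
  ],
)

```text
clock: 15.8
tool_pos: [0.513, -0.1766, 0.0818]
orientation: [0.746, 0.666, 0.0, 0.001]
contact_force: [1.0, -0.3, -0.3]
opening: 0.554
gripper_force: 0.0
```

Run:
```python
from h import *
s=sensors.read_state();print(s["tool_pos"],s["opening"],s["contact_force"]);print(rel(.512,-.1767,.04,-6.4))
```

```text
[ 0.51300805 -0.17661656  0.08177815] 0.5537321133297158 [ 0.95872716 -0.34974323 -0.3031996 ]
(array([ 0.11,  0.04, -0.06]), array([-0.0002, -0.0011,  0.0418]))
```

Call:
send_rows(
  moves=[
    [[0,0,0],[0,-0.0005,0.02],0.1],
    [[0,0,0],[0,-0.0005,0.041],0.1],
    [[0,0,0],[0,-0.0005,0.041],0.1],
    [[0,0,0],[0,-0.0005,0.041],0.1],
    [[0,0,0],[0,-0.0005,0.041],-1],
    [[0,0,0],[0,-0.0005,0.041],-1],
    [[0,0,0],[0,-0.0005,0.041],-1],
    [[0,0,0],[0,-0.0005,0.041],-1],
  ],
  force=35,
)

```text
clock: 16.8
tool_pos: [0.5117, -0.1755, 0.0395]
orientation: [0.746, 0.666, 0.0, 0.0]
contact_force: [-0.1, -0.9, 0.8]
opening: 0.313
gripper_force: 35.0
```

```bash
cat > path.py <<'E'
from h import *
def poly(pts,n=40): # boundary samples
    p=np.array(pts)@[1,1j]; return np.concatenate([np.linspace(a,b,n) for a,b in zip(p,np.roll(p,-1))])
B=poly([(-152,-28),(28,-28),(28,62),(0,62),(0,0),(-152,0)],120)
def rd(z,x0,x1,y0,y1):
    dx=np.maximum(x0-z.real,z.real-x1);dy=np.maximum(y0-z.imag,z.imag-y1)
    return np.where((dx<0)&(dy<0),np.maximum(dx,dy),np.hypot(np.maximum(dx,0),np.maximum(dy,0)))
S=[(-64,-60,-104,-90),(-64,-60,-26,40),(-64,10,-104,-100),(-64,10,36,40),(-16,14,-82,-72),(14,24,-75,20)]
corn=[complex(a,b) for x0,x1,y0,y1 in S for a in(x0,x1) for b in(y0,y1)]
def clr(cx,cy,th):
    z=complex(cx,cy)+np.exp(1j*np.radians(th))*B
    d=min(rd(z,*s).min() for s in S)
    g=complex(cx,cy)+np.exp(1j*np.radians(th))*(-130-14j)
    # gripper body vs nose/knob circle
    u=(0-g)*np.exp(-1j*np.radians(th)); b=rd(np.array([u]),-37,37,-95,95)[0]-26
    return d,b
if __name__=="__main__":
    for th in range(0,-91,-10):
        f=-th/90;best=max(((clr(cx,cy,th)[0],cx,cy) for cx in range(-84,-36,2) for cy in range(-56,-28,2)))
        print(th,"lin",np.round(clr(-46-24*f,-44+4*min(1,f*3),th),1),"best",best)
E
python3 path.py
```

```text
0 lin [  2. 113.] best (np.float64(10.0), -50, -36)
-10 lin [  9.3 107.5] best (np.float64(11.620668417580312), -52, -48)
-20 lin [ 10.1 101.1] best (np.float64(14.358248720077704), -52, -46)
-30 lin [ 7.1 93.8] best (np.float64(12.330625670221186), -54, -46)
-40 lin [ 6.  84.7] best (np.float64(9.222767592147681), -60, -42)
-50 lin [ 5.4 74.5] best (np.float64(9.222767592147665), -64, -42)
-60 lin [ 5.3 63.4] best (np.float64(12.643314111174254), -76, -50)
-70 lin [ 5.4 51.5] best (np.float64(15.075343117169117), -76, -48)
-80 lin [ 5.7 39.3] best (np.float64(12.31083346714857), -78, -42)
-90 lin [ 4. 27.] best (np.float64(10.0), -84, -36)
```

Run:
```python
from path import *
K=[(0,-50,-40),(-10,-51,-46),(-20,-52,-46),(-30,-55,-45),(-40,-60,-43),(-50,-65,-42),(-60,-71,-44),(-70,-75,-45),(-80,-78,-43),(-90,-82,-40)]
K=np.array(K,float);ths=np.arange(0,-91,-5.)
cx=np.interp(-ths,-K[:,0],K[:,1]);cy=np.interp(-ths,-K[:,0],K[:,2])
g=lambda x,y,t: complex(x,y)+np.exp(1j*np.radians(t))*(-130-14j)
ref=g(-14,-44,0)
def rows(i0,idx):
    o=g(cx[i0],cy[i0],ths[i0])
    for i in idx:
        d=(g(cx[i],cy[i],ths[i])-o)*np.exp(-1j*np.radians(ths[i0]))
        print([0,0,float(ths[i0]-ths[i])],[round(-d.real/1e3,4),round(d.imag/1e3,4),0],"clr",np.round(clr(cx[i],cy[i],ths[i]),1))
d=g(cx[0],cy[0],0)-ref;print("first",-d.real,d.imag)
rows(0,range(1,10));print();rows(9,range(10,19))
```

```text
first 36.0 4.0
[0, 0, 5.0] [np.float64(0.0012), np.float64(0.0084), 0] clr [  8.9 113.6]
[0, 0, 10.0] [np.float64(0.0015), np.float64(0.0168), 0] clr [ 11.  109.2]
[0, 0, 15.0] [np.float64(0.0007), np.float64(0.0281), 0] clr [ 13.  104.8]
[0, 0, 20.0] [np.float64(-0.0011), np.float64(0.0393), 0] clr [ 14.4 100.1]
[0, 0, 25.0] [np.float64(-0.0028), np.float64(0.0508), 0] clr [13.2 96.3]
[0, 0, 30.0] [np.float64(-0.0054), np.float64(0.0619), 0] clr [12.  92.1]
[0, 0, 35.0] [np.float64(-0.008), np.float64(0.0731), 0] clr [11.  88.9]
[0, 0, 40.0] [np.float64(-0.0114), np.float64(0.0838), 0] clr [ 8.3 85.3]
[0, 0, 45.0] [np.float64(-0.0157), np.float64(0.0935), 0] clr [ 7.9 81.1]

[0, 0, 5.0] [np.float64(0.0028), np.float64(0.01), 0] clr [ 9.  76.6]
[0, 0, 10.0] [np.float64(0.004), np.float64(0.0185), 0] clr [ 9.3 70.8]
[0, 0, 15.0] [np.float64(0.0041), np.float64(0.0271), 0] clr [10.1 64.4]
[0, 0, 20.0] [np.float64(0.003), np.float64(0.0365), 0] clr [11.3 57.6]
[0, 0, 25.0] [np.float64(0.0008), np.float64(0.0456), 0] clr [12.7 50.5]
[0, 0, 30.0] [np.float64(-0.0016), np.float64(0.0559), 0] clr [13.1 44.4]
[0, 0, 35.0] [np.float64(-0.0049), np.float64(0.0658), 0] clr [11.3 38.3]
[0, 0, 40.0] [np.float64(-0.0083), np.float64(0.0752), 0] clr [ 8.  32.7]
[0, 0, 45.0] [np.float64(-0.0126), np.float64(0.084), 0] clr [ 5.7 27. ]
```

Call:
send_rows(
  moves=[
    [[0,0,0],[0.008,0.0,-0.0005],-1],
    [[0,0,0],[0.016,0.0,-0.0005],-1],
    [[0,0,0],[0.024,0.001,-0.0005],-1],
    [[0,0,0],[0.031,0.002,-0.0005],-1],
    [[0,0,0],[0.036,0.004,-0.0005],-1],
    [[0,0,0],[0.036,0.004,-0.0005],-1],
  ],
)

```text
clock: 17.55
tool_pos: [0.5195, -0.1394, 0.0396]
orientation: [0.745, 0.667, 0.0, -0.0]
contact_force: [0.5, 1.8, -0.1]
opening: 0.316
gripper_force: 35.0
```

Call:
send_rows(
  moves=[
    [[0,0,5],[0.0012,0.0084,0],-1],
    [[0,0,10],[0.0015,0.0168,0],-1],
    [[0,0,15],[0.0007,0.0281,0],-1],
    [[0,0,20],[-0.0011,0.0393,0],-1],
    [[0,0,25],[-0.0028,0.0508,0],-1],
    [[0,0,30],[-0.0054,0.0619,0],-1],
    [[0,0,35],[-0.008,0.0731,0],-1],
    [[0,0,40],[-0.0114,0.0838,0],-1],
    [[0,0,45],[-0.0157,0.0935,0],-1],
    [[0,0,45],[-0.0157,0.0935,0],-1],
  ],
)

```text
clock: 18.8
tool_pos: [0.6109, -0.1666, 0.0396]
orientation: [0.944, 0.331, 0.0, 0.0]
contact_force: [0.5, -0.1, -0.5]
opening: 0.313
gripper_force: 35.0
```

Run:
```python
from h import *
np.set_printoptions(precision=4,suppress=True)
s=sensors.read_state();print(s["clock"],s["tool_pos"],s["opening"],s["contact_force"],s["ft_torque"],s["qpos"])
viewer.camera("top");im=save("scene","s6")
for n in("bracket_mid","bracket_mark","bracket_grip"):
  for c in ("top","scene"):
    for r in place_of(n,c)[:1]: print(n,c,np.round(r["at"],1),round(r["conf"],2),ray(c,r["at"],.033))
# expected
z=complex(-.0625,-.0425);e=np.exp(-1j*np.pi/4)
for p in (-.062+.017j,.014+.044j,-.13-.014j):
    w=z+e*p;print(pw(w.real,w.imag))
save("","s6c",cv2.resize(im[60:210,130:330],(800,600),interpolation=cv2.INTER_CUBIC))
```

```text
18.8 [ 0.6109 -0.1666  0.0396] 0.31324662247356755 [ 0.4805 -0.0584 -0.4848] [-0.0639  0.0414  0.0964] [-0.3907  0.4397  1.6394  0.0001  1.0623  0.5063]
bracket_mid top [435.4 203.6] 0.83 [ 0.5777 -0.2386  0.033 ]
bracket_grip scene [442.3 291.5] 0.47 [0.515  0.3676 0.033 ]
[ 0.5781 -0.2324]
[ 0.5355 -0.3009]
[ 0.612  -0.1657]
```

View pics/s6c.png

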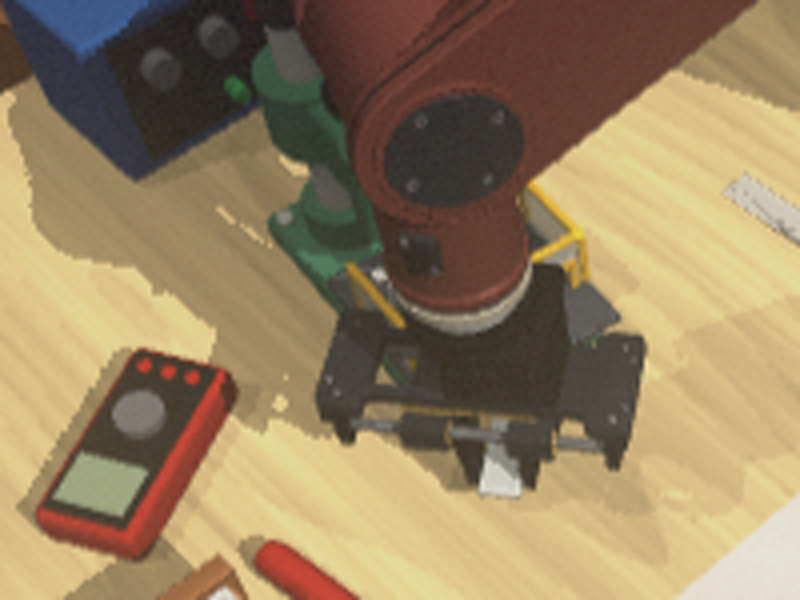

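Run:
```python
from h import *
np.set_printoptions(precision=1,suppress=True)
s=sensors.read_state();T=s["tool_pos"];q=s["qpos"][0];l=np.array([-np.sin(q),np.cos(q),0])
for lat in(-.079,0,.06):
    print(lat,[(proj("scene",[*(T+lat*l)[:2],z])-[130,60])*4 for z in(.15,.2,.25,.3,.35)])
print("knob",(proj("scene",[.5538,-.3268,.228])-[130,60])*4,s["joint_torque"])
```

```text
-0.079 [array([438. , 264.8]), array([424.7, 207.5]), array([410.1, 144.7]), array([394. ,  75.5]), array([376.2,  -1.2])]
0 [array([477.3, 357.9]), array([465.3, 302.8]), array([452.2, 242.1]), array([437.6, 174.9]), array([421.4, 100.2])]
0.06 [array([509.2, 433.6]), array([498.5, 380.5]), array([486.6, 321.9]), array([473.4, 256.7]), array([458.7, 183.9])]
knob [358.6  75. ] [  0.1 -53.9 -33.    0.2   0.1   0.1]
```

The flange sits at z≈0.20 on the tool axis and the forearm above z≈0.30, so the arm clears the knob (0.228). Contact forces are near zero. Finishing the turn.

Call:
send_rows(
  moves=[
    [[0,0,5],[0.0028,0.01,0],-1],
    [[0,0,10],[0.004,0.0185,0],-1],
    [[0,0,15],[0.0041,0.0271,0],-1],
    [[0,0,20],[0.003,0.0365,0],-1],
    [[0,0,25],[0.0008,0.0456,0],-1],
    [[0,0,30],[-0.0016,0.0559,0],-1],
    [[0,0,35],[-0.0049,0.0658,0],-1],
    [[0,0,40],[-0.0083,0.0752,0],-1],
    [[0,0,45],[-0.0126,0.084,0],-1],
    [[0,0,45],[-0.0126,0.084,0],-1],
  ],
)

```text
clock: 20.45
tool_pos: [0.6529, -0.2401, 0.0396]
orientation: [0.998, -0.056, -0.0, 0.0]
contact_force: [0.1, -1.2, 1.4]
opening: 0.31
gripper_force: 35.0
```

Run:
```python
from h import *
np.set_printoptions(precision=4,suppress=True)
s=sensors.read_state();print(s["clock"],s["tool_pos"],s["opening"],s["contact_force"],s["ft_torque"],s["qpos"])
Q=R.from_quat(s["orientation"])
(x,y),yaw=grip_for(-.082,-.040,-90);print("expected",x,y,yaw,rel(x,y,.04,yaw))
viewer.camera("wrist")
for n in("bracket_mid","bracket_mark","bracket_grip"):
    for r in place_of(n,"wrist")[:1]:
        X=ray("wrist",r["at"],.033);w=(complex(X[0],X[1])-PC)*np.exp(-1j*PA);print(n,r["conf"],"press",w)
e=np.exp(-1j*np.pi/2)
for p in (-.062+.017j,.014+.044j): print("exp",-.082-.04j+e*p)
for d in (.02,.1,.12): 
    w=pw(-d,0)-pw(0,0);print(d,Q.inv().apply([*w,0]))
```

```text
20.45 [ 0.6529 -0.2401  0.0396] 0.31004184413312774 [ 0.1261 -1.216   1.3665] [-0.2231  0.1402  0.0734] [-0.4656  0.5686  1.4548 -0.0001  1.1182  1.2169]
expected 0.6544699236975899 -0.23926544435916347 -96.42 (array([0.  , 0.  , 0.02]), array([ 0.0014, -0.001 , -0.0004]))
bracket_grip 0.73 press (-0.09701299434264561+0.08366509503073459j)
exp (-0.065+0.022j)
exp (-0.038000000000000006-0.054j)
0.02 [ 0.   -0.02 -0.  ]
0.1 [ 0.  -0.1 -0. ]
0.12 [ 0.   -0.12 -0.  ]
```

Call:
send_rows(
  moves=[
    [[0,0,0],[0,-0.012,-0.0005],-1],
    [[0,0,0],[0,-0.026,-0.0005],-1],
    [[0,0,0],[0,-0.04,-0.001],-1],
    [[0,0,0],[0,-0.055,-0.002],-1],
    [[0,0,0],[0,-0.07,-0.003],-1],
    [[0,0,0],[0,-0.085,-0.01],-1],
    [[0,0,0],[0,-0.1,-0.02],-1],
    [[0,0,0],[0,-0.12,-0.035],-1],
    [[0,0,0],[0,-0.13,-0.05],-1],
    [[0,0,0],[0,-0.13,-0.06],-1],
  ],
)

```text
clock: 21.9
tool_pos: [0.6685, -0.1097, 0.1017]
orientation: [0.998, -0.055, 0.001, 0.0]
contact_force: [0.8, 0.2, -0.6]
opening: 0.312
gripper_force: 35.0
```

Run:
```python
from h import *
np.set_printoptions(precision=4,suppress=True)
s=sensors.read_state();print(s["clock"],s["tool_pos"],s["opening"],s["contact_force"],s["ft_torque"],s["qpos"])
im=viewer.camera("top")
for r in place_of("bracket_mid","top")[:2]: print("mid",r["conf"],ray("top",r["at"],.09))
# blue tray outline
best=None
for r in silhouettes("tray_blue","top")[:2]:
    m=r["mask"].astype(np.uint8);(c,wh,a)=cv2.minAreaRect(max(cv2.findContours(m,0,2)[0],key=cv2.contourArea))
    print(r["conf"],c,wh,a,ray("top",c,.012),cv2.boxPoints((c,wh,a)))
    for p in cv2.boxPoints((c,wh,a)): print(ray("top",p,.014))
save("","t7",cv2.resize(im[120:320,150:550],(800,400),interpolation=cv2.INTER_CUBIC))
```

```text
21.9 [ 0.6685 -0.1097  0.1017] 0.31246664309022887 [ 0.8096  0.2444 -0.578 ] [-0.0472  0.1123 -0.0042] [-0.279   0.4545  1.4875 -0.0001  1.1974  1.4025]
mid 0.69 [ 0.5913 -0.1375  0.09  ]
0.57 (213.1765899658203, 235.15072631835938) (96.14057159423828, 63.12543487548828) 88.21009063720703 [0.4947 0.3692 0.012 ] [[180.1278 188.0898]
 [243.2224 186.118 ]
 [246.2254 282.2117]
 [183.1307 284.1834]]
[0.6259 0.4633 0.014 ]
[0.6303 0.2865 0.014 ]
[0.3661 0.2757 0.014 ]
[0.3609 0.4498 0.014 ]
```

View pics/t7.png

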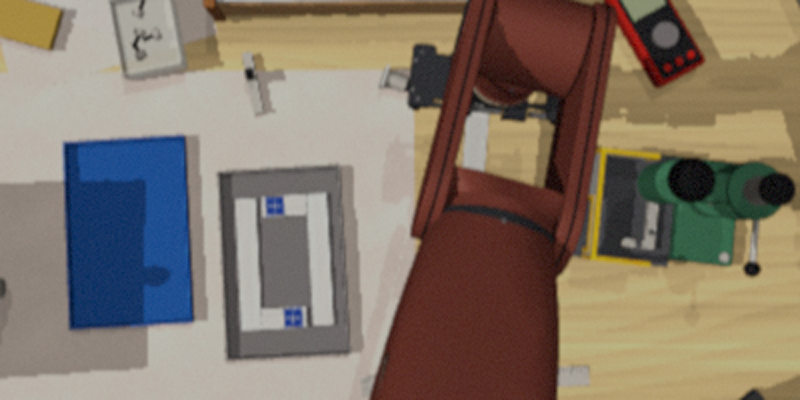

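The bracket is out and held. The blue tray spans crop (65,137)–(193,328), centre about (0.496,0.369), with its long axis at +2.5°. The blanks haven't moved.

Run:
```python
from h import *
print(rel(.562,.393,.12,-87.5));print(rel(.562,.393,.017,-87.5))
```

```text
(array([ 0.04, -0.11, -8.94]), array([-0.162 , -0.4891, -0.0198]))
(array([ 0.04, -0.11, -8.94]), array([-0.1622, -0.4891,  0.0832]))
```

Call:
send_rows(
  moves=[
    [[0,0,0],[0,0,-0.03],-1],
    [[0,0,0],[-0.005,-0.015,-0.06],-1],
    [[0,0,-1],[-0.015,-0.045,-0.08],-1],
    [[0,0,-2],[-0.028,-0.085,-0.08],-1],
    [[0,0,-3],[-0.042,-0.125,-0.08],-1],
    [[0,0,-4],[-0.055,-0.165,-0.08],-1],
    [[0,0,-5],[-0.068,-0.205,-0.08],-1],
    [[0,0,-6],[-0.081,-0.245,-0.08],-1],
    [[0,0,-7],[-0.094,-0.285,-0.08],-1],
    [[0,0,-8],[-0.107,-0.325,-0.08],-1],
  ],
  force=45,
)

```text
clock: 23.3
tool_pos: [0.5971, 0.2248, 0.1788]
orientation: [1.0, 0.014, -0.001, 0.0]
contact_force: [0.0, 0.4, -0.4]
opening: 0.311
gripper_force: 45.0
```

Run:
```python
from h import *
s=sensors.read_state();print(s["clock"],s["tool_pos"],s["opening"],s["gripper_force"])
print(rel(.562,.393,.12,-87.5))
```

```text
23.3 [0.59706404 0.22477665 0.17876756] 0.31053439571356967 44.96007263660431
(array([ 0.03,  0.07, -0.95]), array([-0.0304, -0.1691,  0.0587]))
```

Call:
send_rows(
  moves=[
    [[0,0,-0.9],[-0.008,-0.04,0],-1],
    [[0,0,-0.9],[-0.015,-0.08,0],-1],
    [[0,0,-0.9],[-0.022,-0.12,0],-1],
    [[0,0,-0.9],[-0.028,-0.15,0.01],-1],
    [[0,0,-0.9],[-0.03,-0.165,0.03],-1],
    [[0,0,-0.9],[-0.03,-0.169,0.05],-1],
    [[0,0,-0.9],[-0.03,-0.169,0.058],-1],
    [[0,0,-0.9],[-0.03,-0.169,0.058],-1],
  ],
)

```text
clock: 24.3
tool_pos: [0.5627, 0.3909, 0.1201]
orientation: [1.0, 0.021, -0.001, 0.001]
contact_force: [-0.3, 0.4, -1.8]
opening: 0.308
gripper_force: 45.0
```

Run:
```python
from h import *
np.set_printoptions(precision=4,suppress=True)
s=sensors.read_state();print(s["clock"],s["tool_pos"],s["opening"],s["gripper_force"])
print(rel(.562,.393,.02,-87.5))
for c in("top","scene"):
  im=save(c,"p8"+c)
  for n,z in(("bracket_mid",.11),("bracket_mark",.113),("tray_blue",0)):
    for r in place_of(n,c)[:1]: print(n,c,r["conf"],ray(c,r["at"],z))
save("","s8c",cv2.resize(im[190:390,340:580],(720,600),interpolation=cv2.INTER_CUBIC))
```

```text
24.3 [0.5627 0.3909 0.1201] 0.3084487116387001 44.960705637931824
(array([ 0.08,  0.13, -0.09]), array([-0.0004, -0.0022,  0.1001]))
bracket_mid top 0.61 [0.493  0.3593 0.11  ]
bracket_mark top 0.75 [0.4167 0.3352 0.113 ]
tray_blue top 0.87 [0.4957 0.3705 0.    ]
bracket_mid scene 0.24 [ 0.5346 -0.2074  0.11  ]
bracket_mark scene 0.79 [0.4157 0.3295 0.113 ]
tray_blue scene 0.79 [0.5033 0.3643 0.    ]
```

View pics/s8c.png

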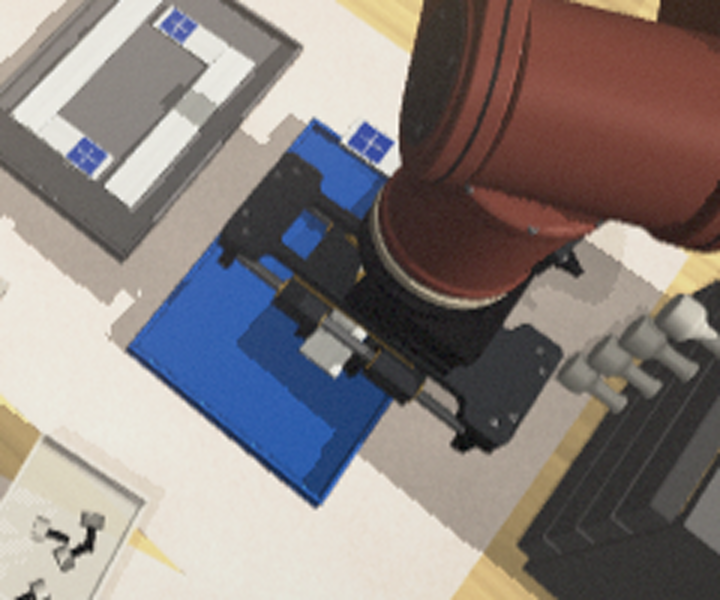

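The bracket is over the blue tray, with its cross visible at (370,143) and mid about 10 mm from the centre as planned. Lowering it.

Call:
send_rows(
  moves=[
    [[0,0,0],[0,-0.001,0.025],-1],
    [[0,0,0],[0,-0.001,0.05],-1],
    [[0,0,0],[0,-0.001,0.075],-1],
    [[0,0,0],[0,-0.001,0.09],-1],
    [[0,0,0],[0,-0.001,0.097],-1],
    [[0,0,0],[0,-0.001,0.1],-1],
    [[0,0,0],[0,-0.001,0.1],-1],
    [[0,0,0],[0,-0.001,0.1],-1],
  ],
)

```text
clock: 25.7
tool_pos: [0.5635, 0.3939, 0.0227]
orientation: [1.0, 0.022, 0.001, -0.0]
contact_force: [-0.2, -0.9, 0.0]
opening: 0.312
gripper_force: 45.0
```

Call:
send_rows(
  moves=[
    [[0,0,0],[0,0,0.002],-1],
    [[0,0,0],[0,0,0.003],-1],
    [[0,0,0],[0,0,0.004],-1],
    [[0,0,0],[0,0,0.005],-1],
    [[0,0,0],[0,0,0.005],-1],
  ],
)

```text
clock: 26.32
tool_pos: [0.5628, 0.3934, 0.0164]
orientation: [1.0, 0.022, -0.0, 0.0]
contact_force: [0.2, -0.5, -1.2]
opening: 0.307
gripper_force: 45.0
```

Call:
send_rows(
  moves=[
    [[0,0,0],[0,0,0.0005],-1],
    [[0,0,0],[0,0,0.001],-1],
    [[0,0,0],[0,0,0.001],-1],
  ],
)

```text
clock: 26.7
tool_pos: [0.5629, 0.3935, 0.0156]
orientation: [1.0, 0.022, -0.0, 0.0]
contact_force: [-0.2, -0.5, -0.6]
opening: 0.308
gripper_force: 45.0
```

Release slowly to a 44 mm opening, then go up.

Call:
send_rows(
  moves=[
    [[0,0,0],[0,0,0],-0.3],
    [[0,0,0],[0,0,0],-0.2],
    [[0,0,0],[0,0,0],0],
    [[0,0,0],[0,0,0],0],
    [[0,0,0],[0,0,0],0],
    [[0,0,0],[0,0,-0.02],0],
    [[0,0,0],[0,0,-0.06],0],
    [[0,0,0],[0,0,-0.12],0],
    [[0,0,0],[0,0,-0.18],0],
    [[0,0,0],[0,0,-0.22],0],
  ],
)

```text
clock: 27.95
tool_pos: [0.5639, 0.3942, 0.2418]
orientation: [1.0, 0.022, 0.003, -0.001]
contact_force: [0.6, 0.4, 0.6]
opening: 0.501
gripper_force: 0.0
```

Call:
send_rows(
  moves=[
    [[0,0,0],[0,0.05,-0.02],0],
    [[0,0,0],[0,0.1,-0.02],0],
    [[0,0,0],[0,0.15,-0.02],0],
    [[0,0,0],[0,0.2,-0.02],0],
    [[0,0,0],[0,0.2,-0.02],0],
  ],
)

```text
clock: 28.58
tool_pos: [0.5721, 0.1906, 0.2576]
orientation: [1.0, 0.019, 0.001, 0.0]
contact_force: [-0.1, -0.2, 0.1]
opening: 0.5
gripper_force: 0.0
```

Run:
```python
from h import *
np.set_printoptions(precision=4,suppress=True)
s=sensors.read_state();print(s["clock"],s["tool_pos"],s["opening"],s["contact_force"])
for c,z in(("top",.0065),("scene",.0065)):
  im=save(c,"p9"+c)
  if c=="top":save("","t9c",cv2.resize(im[120:320,150:550],(800,400),interpolation=cv2.INTER_CUBIC))
  for n,z in(("bracket_mid",.0065),("bracket_mark",.009),("tray_blue",0),("knob_top",.228)):
    for r in place_of(n,c)[:3]: print(n,c,round(r["conf"],2),ray(c,r["at"],z))
```

```text
28.575 [0.5721 0.1906 0.2576] 0.49963582892516034 [-0.0982 -0.2485  0.0864]
bracket_mid top 0.78 [0.4958 0.3616 0.0065]
bracket_mark top 0.59 [0.4152 0.3369 0.009 ]
tray_blue top 0.57 [0.4991 0.3756 0.    ]
knob_top top 0.69 [ 0.5493 -0.3228  0.228 ]
knob_top top 0.46 [ 0.5226 -0.2777  0.228 ]
bracket_mid scene 0.56 [0.4977 0.3583 0.0065]
bracket_mark scene 0.95 [0.4179 0.3258 0.009 ]
tray_blue scene 0.91 [0.4981 0.3654 0.    ]
tray_blue scene 0.35 [0.4522 0.1474 0.    ]
knob_top scene 0.55 [ 0.5522 -0.3298  0.228 ]
```

View pics/t9c.png

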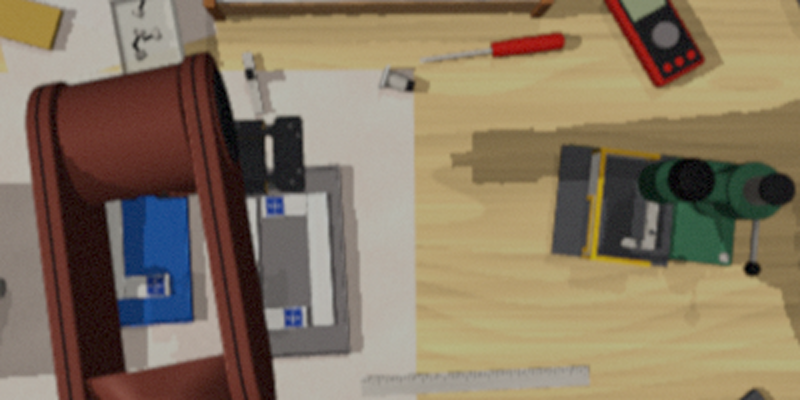

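The bracket lies in the blue tray, with its cross at (156,285) and mid within about 15 mm of the centre. The knob is up and everything else is in place.

```bash
python3 -c "
from h import *
print(ticket.job_done())"
```

```text
the job is handed in; nothing more can be done
None
```

The bracket was pushed home, punched on the cross, drawn out through the guard window and laid in the blue tray; the job is handed in at about 29 s on the robot's clock, but no verdict was returned.

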